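Tighten and set apart the loose-capped wax jar

ROBOT

A 7-joint arm with a two-finger parallel gripper is mounted at the origin on the work surface. World frame = base frame: x ahead of the robot, y to its left, z up, the work surface at z = 0. Lengths are in m, angles in degrees, forces in N, time in s.
With the tool pointing down it reaches from about 0.425 to 1.025 m from the base axis. Payload 3.6 kg.
Tool frame: the origin (TCP) lies on the centre line of the jaws, within the pads' length; the fingertips stand 19 mm ahead of it and the grasp point (between the pads) is the TCP (tcp_to_tips is the x of the fingertips in the tool frame, in m); x points along the fingers, y is the direction in which the jaws open and shut, and the axes are right-handed (so a half turn about x gives the same grasp; the last joint's range is limited). The gripper opens to 85 mm and grips with 20 to 120 N. Pads are 22 mm wide; open, the fingers measure 114 mm over their backs; the gripper's body (76 mm by 85 mm) begins 54 mm behind the grasp point. The pads swing forward as they close: fully open they stand 13 mm farther back than shut.
Start: joints at [61.392, 33.873, 2.773, 92.16, -1.908, 54.013, -1.931], TCP at [0.286, -0.666, 0.25] pointing down, gripper open.
Joint ranges: [-153.93, 153.93], [-27.13, 128.08], [-72.61, 78.16], [10.71, 143.7], [-87.88, 267.88], [4.46, 118.87], [-176.78, 176.78]. Speed limits (degrees/s): [147.25, 147.25, 180, 180, 180, 180, 180].

INTERFACE

Orientations are given as a 3x3 rotation matrix whose columns are the frame's x, y, z axes.
In Python, from station import move_to, movel, set_joints, gripper_to, dwell, inverse_kinematics, capture, Unreachable, job_done, current_t, current_joint_pos, current_dq, current_effort, current_eef_pos, current_orientation, current_force, current_ft_torque, current_finger_gap, tcp_to_tips gives the robot as it stands. Calls block until the motion is done:
- move_to(position, orientation): joint-space move of the TCP to a pose.
- movel(position, speed=0.15, ori=None, contact_N=None): straight line of the TCP; ori=None keeps the orientation; speed is the mean speed in m/s. With contact_N (N) it stops when the force on the tool has changed by that much, and returns True; else False.
- set_joints(angles): joint-space move.
- gripper_to(opening): finger opening in m; the grip force is fixed at half the most; returns when the fingers have stopped.
- dwell(seconds).
- inverse_kinematics(position, orientation): joint angles nearest the present ones, or None.
- capture(name): name is "side" or "top"; returns a dict with "frame" (400x640x3 uint8, red, green, blue), "K" (3x3 intrinsics, pixels), "R" (3x3) and "t" (3): a world point X has camera coordinates R X + t. Camera axes: x right, y down, z forward; pixel columns grow to the right and rows downward; lengths in m; the calibration is good to about 2 mm. A picture is of the moment at which its call begins. There is no depth.
A pose or a line that the arm cannot do raises Unreachable and nothing moves.
- job_done(): hands the job in, once; it reports no verdict.
Readings, each from a call of its own:
- current_t(): time.
- current_joint_pos(): joint angles.
- current_dq(): joint speeds.
- current_effort(): joint torques, N m.
- current_eef_pos(): TCP position.
- current_orientation(): TCP orientation.
- current_force(): force on the tool from outside, world axes, zero at the start.
- current_ft_torque(): the same for the moment, N m.
- current_finger_gap(): finger opening in m.
Only numpy, scipy, OpenCV 4.12 (cv2) and the standard library are available. Lean on these libraries where they do the work, as an engineer would, in place of code of your own. Each camera call takes 0.05 s, during which the arm holds its last target.

TASK

Two amber wax jars stand on the school workbench, each with a yellow paint line running from its black screw cap down the jar; on one the line is broken because the cap has worked loose. Where it stands, twist that cap clockwise until it is tight and the two halves of the line meet, then set this jar gently down, upright, inside the red tray so that its seal can be checked. Leave the other, tight jar standing where it is.

Things in the scene. Friction and masses are not known exactly. Their poses are not given: they have to be found in the camera images.
- loose_jar: Amber jar whose yellow line is broken. Round: glass body 74 mm diameter, 80 mm high, flat shoulder; neck 40 mm diameter to 86 mm; black cap 46 mm diameter from 86 to 116 mm. 0.4 to 0.6 kg, stands free, can be lifted by the cap. Origin: centre of underside, z up. The line's lower half (9 mm wide, on shoulder and side) lies on the jar's +x side.
- loose_cap (a joint): Loose jar's cap, rad: 0 = tight at a firm stop, the line's halves meeting; positive = cap anticlockwise of that, seen from above. Starts at 0.6 to 1.1. Turns easily (0.012 N m, less than the jar's friction on the bench), keeps its height, never comes off, stays where left. Past the stop the whole jar turns on the bench: harmless.
- tight_jar: The look-alike jar, of the same size and colours, 0.48 kg (74 mm diameter, 116 mm high), whose yellow line runs unbroken from cap to jar: its cap is tight and does not turn. To be left alone. Origin: centre of its underside, z up.
- tray_in (a point): Centre of the inner floor of the square red tray, which is fixed to the bench: inside 160 by 160 mm, outside 172 by 172 mm, walls 6 mm thick, the rim 30 mm above the bench, the inner floor 6 mm above the bench. x and y run along its sides, z up.
Not all that is in view belongs to the job. Leave any white look-alike of the part that bears tray_in alone. What is shaped like the loose_jar but pink is not meant.

How it is judged (in metres and radians):
On the way:
1. the loose cap is twisted tight (within 0.2 rad) while its jar stands upright on the bench, outside the tray (value of joint loose_cap below 0.2 rad and height (world z) of loose_jar below 0.02 m and horizontal distance between loose_jar and tray_in above 0.11 m and angle between loose_jar's own z axis and vertical below 0.2 rad), for 0.2 s.
At the end, for the whole second after the job is handed in: The jar that had the loose cap stands upright (within 0.17 rad) and at rest on the floor of the red tray, its centre within 55 mm of the tray's centre along each side, its cap tight (within 0.2 rad of the stop); the tight jar stands upright within 30 mm of where it was (value of joint loose_cap below 0.2 rad and x of loose_jar in the frame of tray_in between -0.055 and 0.055 m and y of loose_jar in the frame of tray_in between -0.055 and 0.055 m and z of loose_jar in the frame of tray_in below 0.012 m and angle between each of loose_jar, tight_jar's own z axis and vertical below 0.17 rad and linear speed of loose_jar below 0.03 m/s and distance of tight_jar from where it was at the start of the episode below 0.03 m); the robot touches nothing.
It fails at once if the tight jar is moved by more than 30 mm (distance of tight_jar from where it was at the start of the episode above 0.03 m).
It fails at once if the loose-capped jar is dropped from more than 30 mm above the bench, or knocked over (height (world z) of loose_jar above 0.03 m and contact force between the fingers and loose_jar below 0.05 N).
It also fails if it takes over 42 s, if anything falls off the work surface, if the arm or the gripper's body presses on something with over 40 N, if the wrist force passes 120 N, or if a joint passes its speed limit or range.

## Working session

There is one attempt and no reset: what is moved stays moved. The work goes in short steps, each a Python script; the robot and the scene stay as the last script left them, time stands still between calls to the robot, and variables do not carry over. Pictures are saved under pics/ and viewed, and the job is handed in when it is done.

```bash
mkdir -p pics; ls; python3 - <<'E'
from station import *
import cv2,pickle
d={}
for n in("top","side"):
    c=capture(n); d[n]=c
    cv2.imwrite(f"pics/{n}0.png",c["frame"][:,:,::-1]); print(n,c["K"],c["R"],c["t"])
pickle.dump(d,open("cap0.pkl","wb"))
print(current_t(),current_eef_pos(),current_orientation(),tcp_to_tips)
E
```

```text
pics
top [[392.13043533   0.         324.69556334]
 [  0.         392.13043533 199.91653922]
 [  0.           0.           1.        ]] [[ 0.00669189 -0.99990419  0.01211754]
 [-0.99378964 -0.00799599 -0.11098748]
 [ 0.11107374 -0.01129957 -0.99374793]] [-0.003092    0.44699799  0.87779944]
side [[483.67295612   0.         314.2903797 ]
 [  0.         483.67295612 205.0817421 ]
 [  0.           0.           1.        ]] [[ 0.87801523 -0.47824897  0.019162  ]
 [-0.25925718 -0.50885944 -0.82088232]
 [ 0.40233689  0.71577929 -0.57077582]] [-0.38968297  0.19921285  0.72539694]
0.1 [ 0.28590563 -0.66547689  0.2492769 ] [[-9.32037343e-04  3.94833513e-01 -9.18752213e-01]
 [ 1.78321584e-03 -9.18750495e-01 -3.94834583e-01]
 [-9.99997976e-01 -2.00633407e-03  1.52236398e-04]] 0.019
```

View pics/top0.png

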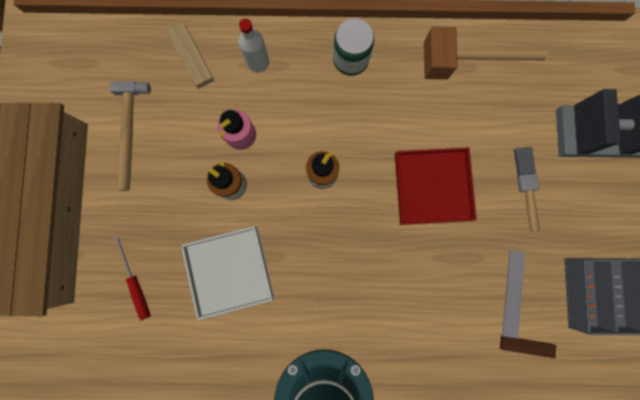

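View pics/side0.png

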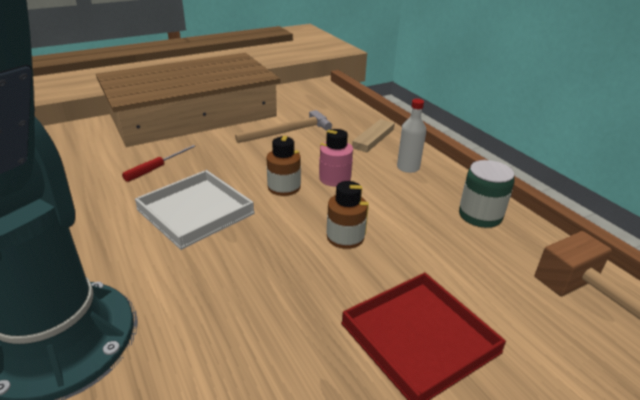

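Candidates in the top view are an amber jar at (224,180), an amber jar at (322,168) and a pink one at (236,128), which is not meant. I'll enlarge both amber jars to see which line is broken.

```bash
python3 - <<'E'
import cv2,pickle,numpy as np
d=pickle.load(open("cap0.pkl","rb"))
t=d["top"]["frame"][:,:,::-1];s=d["side"]["frame"][:,:,::-1]
def crop(im,u,v,w=30,f=6): return cv2.resize(im[v-w:v+w,u-w:u+w],None,fx=f,fy=f,interpolation=cv2.INTER_CUBIC)
a=np.hstack([crop(t,225,180),crop(t,322,168)])
b=np.hstack([crop(s,284,165,30),crop(s,347,215,30)])
im=np.vstack([a,b]); im=cv2.resize(im,None,fx=.82,fy=.82); cv2.imwrite("pics/crop0.png",im)
E
```

```text
(no output)
```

View pics/crop0.png

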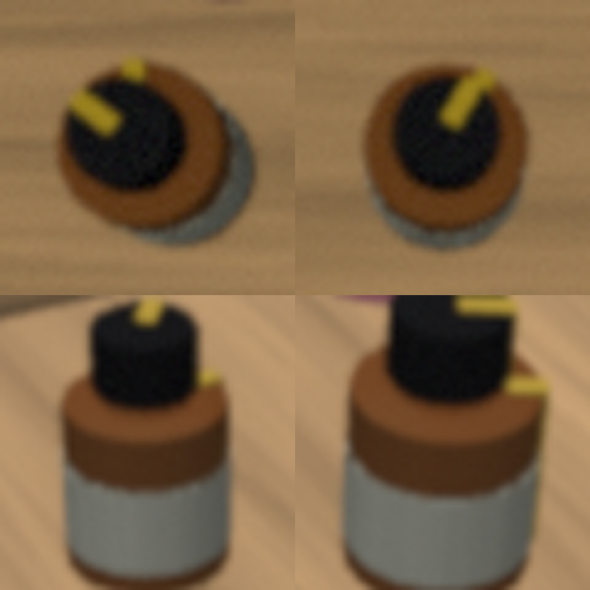

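The jar at (224,180) is the loose one. Its cap line points up-left, while its shoulder mark is at the top (about 222,165), so the line is broken. The jar at (322,168) has an unbroken line and is the tight one. Next I'll measure both jars, the pink jar and the red tray.

```bash
cat > h.py <<'E'
import numpy as np, cv2, pickle
from scipy.optimize import least_squares
def ray(c,uv,z):
    uv=np.atleast_2d(np.asarray(uv,float)); K,R,t=map(np.asarray,(c["K"],c["R"],c["t"]))
    d=(np.linalg.inv(K)@np.c_[uv,np.ones(len(uv))].T).T@R
    o=-R.T@t
    return o+d*((z-o[2])/d[:,2])[:,None]
def proj(c,X):
    X=np.atleast_2d(X); p=X@np.asarray(c["R"]).T+c["t"]; p=p@np.asarray(c["K"]).T; return p[:,:2]/p[:,2:]
def masks(f):
    hsv=cv2.cvtColor(f,cv2.COLOR_RGB2HSV); H,S,V=cv2.split(hsv)
    yel=((H>22)&(H<34)&(S>150)&(V>100)).astype(np.uint8)
    blk=(V<50).astype(np.uint8)
    red=(((H<6)|(H>174))&(S>180)&(V>60)).astype(np.uint8)
    return yel,blk,red
def cap(c,u,v,w=22,z=.116,r=.023):
    f=c["frame"]; yel,blk,_=masks(f)
    m=np.zeros_like(blk); m[v-w:v+w,u-w:u+w]=blk[v-w:v+w,u-w:u+w]
    cs,_=cv2.findContours(m,cv2.RETR_EXTERNAL,cv2.CHAIN_APPROX_NONE)
    k=max(cs,key=cv2.contourArea)[:,0]; h=cv2.convexHull(k)[:,0]
    P=ray(c,k,z)[:,:2]; o=(-np.asarray(c["R"]).T@c["t"])[:2]
    c0=P.mean(0); out=(c0-o)/np.linalg.norm(c0-o)
    for _ in range(5):
        s=P[((P-c0)@out>-0.003)]
        # drop notch where yellow meets edge
        s=s[np.linalg.norm(s-c0,axis=1)>.018]
        q=least_squares(lambda q:np.hypot(*(s-q[:2]).T)-q[2],[*c0,r],loss='soft_l1',f_scale=.001).x; c0=q[:2]
    return c0,q[2],h
E
python3 - <<'E'
from h import *
d=pickle.load(open("cap0.pkl","rb"));t=d["top"];s=d["side"]
print("cam",-t["R"].T@t["t"])
for n,u,v,us,vs in(("loose",220,176,283,146),("tight",322,164,348,193),("pink",231,121,337,138)):
    a,r,_=cap(t,u,v); b,r2,_=cap(s,us,vs)
    print(n,"top",a.round(4),r.round(4),"side",b.round(4),r2.round(4))
    y=masks(t["frame"])[0]; w=26
    m=np.zeros_like(y); m[v-w:v+w,u-w:u+w]=y[v-w:v+w,u-w:u+w]
    nn,l,st,ce=cv2.connectedComponentsWithStats(m)
    for i in range(1,nn):
        for z in(.116,.08):
            P=ray(t,ce[i],z)[0,:2]-a; print("  blob",ce[i].round(1),st[i,4],"z",z,"r",np.hypot(*P).round(4),"az",np.degrees(np.arctan2(P[1],P[0])).round(1))
_,_,red=masks(t["frame"]); red[:,:380]=0; red[:,490:]=0
cs,_=cv2.findContours(red,cv2.RETR_EXTERNAL,cv2.CHAIN_APPROX_NONE); k=max(cs,key=cv2.contourArea)
P=ray(t,k[:,0],.03)[:,:2].astype(np.float32)
R=cv2.minAreaRect(P); print("tray",R)
_,_,red=masks(s["frame"]);red[:260]=0;cs,_=cv2.findContours(red,cv2.RETR_EXTERNAL,cv2.CHAIN_APPROX_NONE); k=max(cs,key=cv2.contourArea)
print("tray side(rough)",cv2.minAreaRect(ray(s,k[:,0],.03)[:,:2].astype(np.float32)))
E
```

```text
cam [0.34674219 0.01040125 0.92196003]
loose top [0.4841 0.2206] 0.0212 side [0.4844 0.2176] 0.0198
  blob [221.6 163.9] 11 z 0.116 r 0.0268 az -9.1
  blob [221.6 163.9] 11 z 0.08 r 0.0341 az 8.4
  blob [214.  172.5] 44 z 0.116 r 0.0136 az 53.2
  blob [214.  172.5] 44 z 0.08 r 0.0255 az 54.8
tight top [0.5124 0.0069] 0.0213 side [0.5151 0.0028] 0.0232
  blob [326.1 157.6] 50 z 0.116 r 0.0157 az -30.5
  blob [326.1 157.6] 50 z 0.08 r 0.0232 az -21.5
pink top [0.6049 0.2021] 0.02 side [0.6051 0.1987] 0.0193
  blob [225.1 122.7] 38 z 0.116 r 0.0119 az 120.3
  blob [225.1 122.7] 38 z 0.08 r 0.02 az 74.6
  blob [222.2 132.4] 9 z 0.116 r 0.0312 az 150.3
  blob [222.2 132.4] 9 z 0.08 r 0.0299 az 124.2
tray ((0.4827156960964203, -0.253313809633255), (0.16892670094966888, 0.17348994314670563), 3.6949961185455322)
tray side(rough) ((0.4779735803604126, -0.26297813653945923), (0.18258783221244812, 0.17880834639072418), 3.7365214824676514)
```

The measurements agree with the given sizes. The loose jar is at (0.484, 0.219), with its cap line at 53° and its body line at about 8°, so it is off by about 0.78 rad. The tight jar is at (0.513, 0.005). The tray centre is at (0.483, -0.253), rim 169 × 173 mm, yaw about 3.7°. Next I'll move to hover over the loose cap.

```bash
cat >> h.py <<'E'
def down(a):
    a=np.radians(a); x=np.array([0,0,-1.]); y=np.array([np.cos(a),np.sin(a),0]); return np.c_[x,y,np.cross(x,y)]
E
python3 - <<'E'
from h import *; from station import *
P=[.484,.219,.25]
for a in range(-180,180,30):
    q=inverse_kinematics(P,down(a)); print(a,None if q is None else np.round(q,0))
E
```

```text
-180 [ 15.  32. -61. 115.  35.  54. 115.]
-150 [ -74.   36.   68.  119.  -43.   54. -133.]
-120 [ -18.   21.  -14.  117.    7.   44. -157.]
-90 [ -15.   21.  -19.  117.    9.   44. -129.]
-60 [ -10.   22.  -25.  116.   13.   45. -103.]
-30 [ -1.  24. -37. 116.  19.  46. -79.]
0 [  3.  25. -42. 116.  23.  48. -52.]
30 [  8.  27. -50. 116.  27.  49. -27.]
60 [ 12.  30. -57. 115.  32.  52.  -2.]
90 [ 16.  32. -63. 115.  36.  54.  24.]
120 [ 15.  32. -61. 115.  35.  54.  55.]
150 [ 15.  32. -61. 115.  35.  54.  85.]
```

```bash
python3 - <<'E'
from h import *; from station import *
move_to([.484,.219,.25],down(60)); print(current_t(),np.round(current_joint_pos(),1))
gripper_to(.085)
r=movel([.484,.219,.109],speed=.1,contact_N=6); print("contact",r,current_eef_pos())
gripper_to(.03); print("gap",current_finger_gap(),"F",np.round(current_force(),2),current_eef_pos(),current_t())
if current_finger_gap()>.04 and not r:
    q=np.array(current_joint_pos())
    for i in range(4):
        q[6]-=19; set_joints(list(q)); print(current_t(),np.round(current_ft_torque(),3),np.round(current_force(),1))
    dwell(.2); print(np.round(current_orientation()[:,1],3),current_finger_gap(),current_eef_pos())
E
```

```text
3.275 [ 12.4  29.7 -56.9 115.5  31.8  51.9  -1.8]
contact False [0.48437197 0.21926513 0.10955691]
gap 0.04395014116198089 F [1.56 1.55 4.1 ] [0.48487757 0.22022582 0.10976876] 5.5083
5.925 [ 0.111  0.006 -0.081] [1.3 1.7 1.5]
6.3417 [ 0.034  0.097 -0.018] [1.1 0.9 1.5]
6.7583 [-0.498  0.559 -0.009] [-1.1 -2.3  4. ]
7.175 [-0.464  1.363  0.124] [-4.5 -2.1  6.7]
[ 0.962 -0.273 -0.002] 0.04428209555762891 [0.48227704 0.21891439 0.10939879]
```

Gripped with a 44 mm gap. The torque rose late in the twist, which fits reaching the stop. I'll release, rise and check by camera.

```bash
python3 - <<'E'
from h import *; from station import *
gripper_to(.085); movel([.484,.219,.19],speed=.15); movel([.40,.35,.30],speed=.4)
d={}
for n in("top","side"): d[n]=capture(n)
pickle.dump(d,open("cap1.pkl","wb")); print(current_t(),current_eef_pos())
t=d["top"]["frame"][:,:,::-1];s=d["side"]["frame"][:,:,::-1]
def crop(im,u,v,w=40,f=7): return cv2.resize(im[v-w:v+w,u-w:u+w],None,fx=f,fy=f,interpolation=cv2.INTER_CUBIC)[:,:395]
im=np.hstack([crop(t,225,180,30,6.5),crop(s,284,165,30,6.5)])
cv2.imwrite("pics/crop1.png",im); cv2.imwrite("pics/top1.png",t)
E
```

```text
9.2667 [0.40027011 0.34792357 0.29820757]
```

View pics/crop1.png

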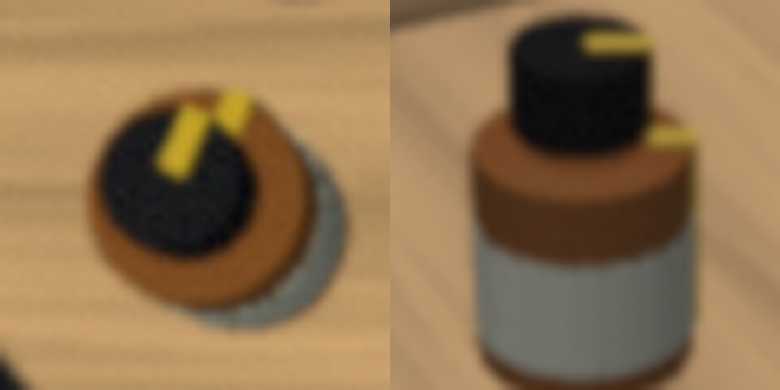

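The crop shows the two halves parallel. The cap line and shoulder mark both point up-right in the top view, and they match in the side view as they do on the tight jar. I'll measure it.

```bash
python3 - <<'E'
from h import *
d=pickle.load(open("cap1.pkl","rb"));t=d["top"];s=d["side"]
for n,u,v,us,vs in(("loose",220,176,283,146),("tight",322,164,348,193)):
    a,r,_=cap(t,u,v);b,_,_=cap(s,us,vs); print(n,a.round(4),b.round(4))
    y=masks(t["frame"])[0]; w=26; m=np.zeros_like(y); m[v-w:v+w,u-w:u+w]=y[v-w:v+w,u-w:u+w]
    nn,l,st,ce=cv2.connectedComponentsWithStats(m)
    for i in range(1,nn):
      for z in (.116,.08):
        P=ray(t,ce[i],z)[0,:2]-a; print("  blob",ce[i].round(1),st[i,4],z,np.hypot(*P).round(4),np.degrees(np.arctan2(P[1],P[0])).round(1))
E
```

```text
loose [0.4828 0.2179] [0.4842 0.2103]
  blob [230.2 167.2] 20 0.116 0.0286 -42.6
  blob [230.2 167.2] 20 0.08 0.0302 -21.3
  blob [222.6 171.5] 53 0.116 0.0124 -19.4
  blob [222.6 171.5] 53 0.08 0.0189 15.2
tight [0.5132 0.0065] [0.5151 0.0028]
  blob [326.1 157.8] 61 0.116 0.0145 -31.5
  blob [326.1 157.8] 61 0.08 0.0219 -21.7
```

The cap mark is at -19.4° and the shoulder mark at -21.3°, so they agree within 2° and the cap is tight. The jar is still at (0.483, 0.218). Next I'll grasp it, lift it well above the tight jar (116 mm), and carry it to the tray.

```bash
python3 - <<'E'
from h import *; from station import *
O=down(-15)
movel([.483,.218,.19],speed=.25,ori=O)
r=movel([.483,.218,.108],speed=.1,contact_N=8); gripper_to(.03); g=current_finger_gap(); p=current_eef_pos()
print(r,g,p,current_t())
assert g>.04
movel([.483,.218,.15],speed=.06); print(current_finger_gap(),np.round(current_force(),2))
movel([.483,.218,.27],speed=.12); print(current_finger_gap(),np.round(current_force(),2),current_t())
c=capture("side"); cv2.imwrite("pics/lift.png",c["frame"][:,:,::-1])
E
```

```text
False 0.04427395843574812 [0.48338032 0.21802691 0.1087665 ] 11.6083
0.04423591974868288 [ 0.58  0.1  -4.12]
0.044323486376414124 [-0.66  0.03 -5.14] 13.6083
```

View pics/lift.png

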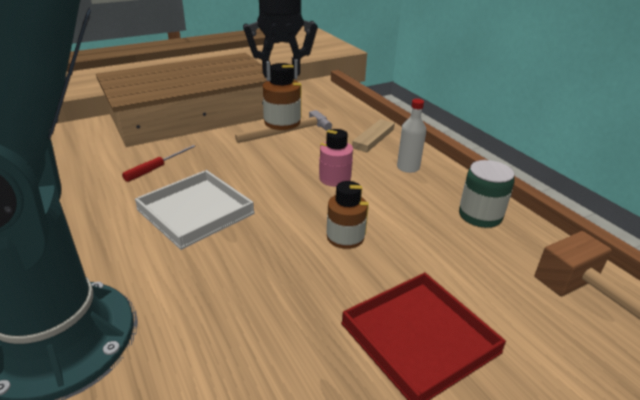

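The jar hangs upright at (282,97) in the side view, with about 5 N of load. I'll carry it over the tight jar, keeping about 45 mm of clearance, and lower it to contact.

```bash
python3 - <<'E'
from h import *; from station import *
movel([.483,-.253,.27],speed=.15); print(current_t(),current_eef_pos(),current_finger_gap(),np.round(current_force(),2))
movel([.483,-.253,.135],speed=.12)
dwell(.2)
r=movel([.483,-.253,.111],speed=.02,contact_N=2.5)
print(r,current_eef_pos(),np.round(current_force(),2),current_finger_gap(),current_t())
c=capture("side"); cv2.imwrite("pics/place.png",c["frame"][:,:,::-1])
E
```

```text
16.95 [ 0.4830612  -0.25249546  0.27005453] 0.04472138652139696 [ 0.37  0.25 -5.09]
True [ 0.4828745  -0.25300846  0.11478189] [-0.18 -0.25  4.42] 0.04448975385753881 19.3583
```

View pics/place.png

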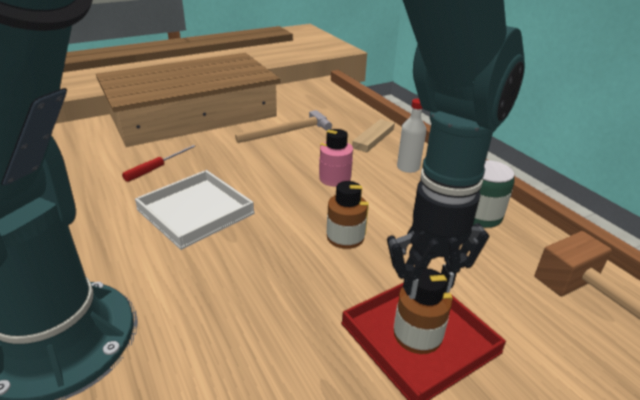

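Contact came at TCP z = 0.1148, exactly the expected floor height. In the side view the jar stands in the tray at (421,320). I'll release, retreat straight up and check.

```bash
python3 - <<'E'
from h import *; from station import *
gripper_to(.085); movel([.483,-.253,.20],speed=.1); movel([.40,-.45,.32],speed=.3)
d={n:capture(n) for n in("top","side")}
pickle.dump(d,open("cap2.pkl","wb")); print(current_t(),np.round(current_force(),2))
t=d["top"];s=d["side"]
cv2.imwrite("pics/top2.png",t["frame"][:,:,::-1]); 
T=t["frame"][:,:,::-1];S=s["frame"][:,:,::-1]
def crop(im,u,v,w=45,f=4.3): return cv2.resize(im[v-w:v+w,u-w:u+w],None,fx=f,fy=f,interpolation=cv2.INTER_CUBIC)
cv2.imwrite("pics/crop2.png",np.hstack([crop(T,435,186),crop(S,421,310)]))
pc=proj(t,[.483,-.253,.122])[0].astype(int)
for n,(u,v) in(("loose",pc),("tight",(322,164))):
    a,r,_=cap(t,u,v,z=.122 if n=="loose" else .116); print(n,a.round(4),r.round(4))
    y=masks(t["frame"])[0]; w=26; m=np.zeros_like(y); m[v-w:v+w,u-w:u+w]=y[v-w:v+w,u-w:u+w]
    nn,l,st,ce=cv2.connectedComponentsWithStats(m)
    for i in range(1,nn):
      for z in ((.122,.086) if n=="loose" else (.116,.08)):
        P=ray(t,ce[i],z)[0,:2]-a; print("  blob",ce[i].round(1),st[i,4],z,np.hypot(*P).round(4),np.degrees(np.arctan2(P[1],P[0])).round(1))
E
```

```text
21.975 [-0.51 -0.25  0.48]
loose [ 0.4811 -0.2519] 0.0213
  blob [449.4 173. ] 47 0.122 0.0145 -22.2
  blob [449.4 173. ] 47 0.086 0.0267 -41.1
tight [0.5127 0.0071] 0.0211
  blob [326.2 157.5] 51 0.116 0.0158 -31.9
  blob [326.2 157.5] 51 0.08 0.0232 -22.5
```

View pics/crop2.png

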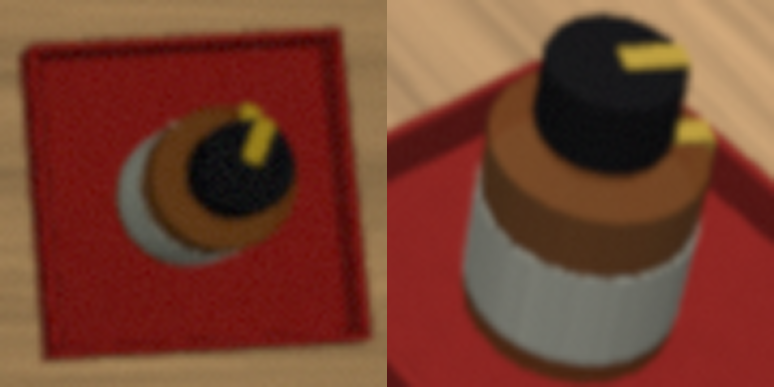

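View pics/top2.png

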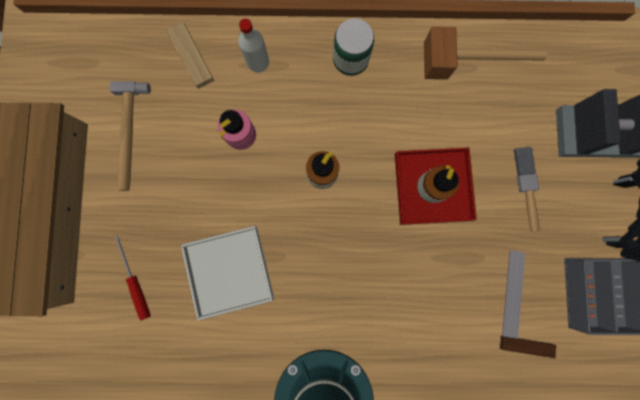

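The top view shows the jar upright near the middle of the tray, with its cap at (447,178) and a continuous line. The tight jar at (322,168) hasn't moved, and the gripper is clear of everything. I'll check the shoulder mark's bearing, then hand in.

```bash
python3 - <<'E'
from h import *; from station import *
t=pickle.load(open("cap2.pkl","rb"))["top"]
P=ray(t,[390+250/4.3,141+110/4.3],.086)[0,:2]-[.4825,-.2525]; print(np.hypot(*P),np.degrees(np.arctan2(P[1],P[0])))
print(current_t(), np.abs(current_dq()).max()); job_done()
E
```

```text
0.035841790476428596 -23.906304175377226
21.975 0.233826404585086
the job is handed in; nothing more can be done
```

I tightened the loose cap by turning it 76° clockwise where the jar stood, then set that jar down in the red tray. I handed the job in at about 22 s; it reported no verdict.

- **Cap:** after the twist, with the gripper off, the line's two halves were within about 2° of each other (-19.4° and -21.3°). In the tray they were still within about 2° (-22.2° and -23.9°).
- **Position:** the jar stands upright about 2 mm from the tray's centre. It touched down at exactly the expected floor height, with about 4 N on the tool.
- **Tight jar:** its measured position is unchanged to within about 1 mm.
- **Gripper:** it is clear of everything.

**Disagreement:** the top and side views differed by up to about 8 mm on the loose cap's position after the twist. I used the top view, and the grasp and lift confirmed it.

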